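# Load the braked bench shaker and free its platform

## Robot

A 7-joint arm with a two-finger parallel gripper is mounted at the origin on a cart in front of the work surface, level with it; the furniture and walls round the work are solid. World frame = base frame: x ahead of the robot, y to its left, z up, the work surface at z = 0. Lengths are in m, angles in rad, forces in N, time in s.
With the tool pointing down it reaches from about 0.4 to 0.85 m from the base axis. Payload 10.4 kg.
Tool frame: the origin (TCP) lies on the mounting face of the last link; the fingertips stand 173 mm ahead of it and the grasp point (between the pads) lies 155 mm ahead of it (manip.tip_extent is the distance from the TCP to the fingertips, in m); z points along the fingers, y is the line along which they close (so a half turn about z gives the same grasp; the last joint's range is limited). The gripper opens to 85 mm and grips with 20 to 120 N. Pads are 22 mm wide; open, the fingers measure 114 mm over their backs; the gripper's body (76 mm by 85 mm) begins 54 mm behind the grasp point. The pads swing forward as they close: fully open they stand 13 mm farther back than shut.
Start: joints at [1.212, 0.332, -0.065, 1.46, 0.022, 1.35, -0.088], TCP at [0.206, -0.59, 0.405] pointing down, gripper open.
Joint ranges: [-2.6, 2.6], [-0.5, 2.12], [-1.47, 1.34], [0.16, 2.42], [-1.27, 4.41], [0.06, 2.06], [-2.6, 2.6]. Speed limits (rad/s): [2.22, 2.22, 2.79, 2.79, 3.14, 3.14, 3.14].

## Interface

Orientations are given as a unit quaternion [x, y, z, w].
In Python, from workcell import manip gives the robot as it stands.
- The arm moves only by the tool move_arm, never from a script. Its argument "plan" is one flat list of numbers, 7 for each row, row after row: the turn, a rotation vector about the tool's x, y, z in rad, then the shift along the tool's x, y, z in m, then the finger opening in m, from 0 to 0.0854. In form: [ax, ay, az, dx, dy, dz, gripper, ax, ay, az, dx, dy, dz, gripper, ...]. A call has 1 to 12 rows; each row is the pose to reach, as a shift and turn from the pose commanded when the call began, along the tool's axes at that moment; what a row does not reach only later rows make up. A row lasts 1/8 s, in which the tool goes at most 62.5 mm and 10.7 degrees, less where a joint would pass 70% of its speed; a pose out of reach is approached as far as the arm can. A call with a gripper value outside its range is refused whole. The fingers move at their own pace and stop on an object; "squeeze" is the grip in N (left out, the last holds). Time passes only in rows, so rows that repeat a pose let the fingers close. It gives the time, the measured TCP pose, the force, the opening and the grip force at its end, in the units of the state.
- manip.get_obs(): the state, without advancing time (a new reading comes with each control period).
- manip.camera(name): name is "scene" or "top"; returns a dict with "color" (480x640x3 uint8, red, green, blue), "fx", "fy", "cx", "cy" (pixels), "dist" ([k1, k2, p1, p2, k3] as OpenCV has them; the pictures are not rectified), "cam_to_world" (4x4, takes a point from camera to world coordinates). Camera axes: x right, y down, z forward; pixel columns grow to the right and rows downward; lengths in m; the calibration is good to about 2 mm. A picture is of the moment at which its call begins. There is no depth.
- manip.hand_in(): hands the job in; it is judged then, once.
Trained networks look in a picture, given as the dict that the camera call returned (one of the last four; its "shot" number tells which), for a name from the list of things; names that differ only in an ending like _2 or _b are one class to them, and where a whole thing is asked for, a point or a joint stands for the part that bears it (a point fixed in the world has none). Each returns a list of dicts, best first, with "conf" (0 to 1); they miss things now and then, are a little off and sometimes report something else, mostly with a low value. They report only what shows in the picture. A call takes as long as a camera call. They do not tell look-alikes from the thing itself.
- manip.look_for(picture, label): "position" ([x, y, z] in m, in the coordinates of the camera as it stood for that picture, good to about 4 mm: the middle of the surface that is visible of it).
- manip.silhouettes(picture, label): "pixels" (480x640 bool, what is visible of it).
- manip.tip_of(picture, label): "position" ([x, y, z] in m, in the coordinates of the camera as it stood for that picture, good to about 4 mm: a listed point, or the origin of a listed thing).
The state is a dict: "clock": time; "joint_pos": joint angles; "joint_velocities": joint speeds; "tau": joint torques, N m; "position": TCP position; "ee_rot": TCP orientation; "ft_force": force on the tool from outside, world axes, zero at the start; "torque": the same for the moment, N m; "grip_width": opening from 0.0 (shut) to 1.0 (fully open); "grasp_force": force on a finger pad.
Only numpy, scipy, OpenCV 4.12 (cv2) and the standard library are available. Lean on these libraries where they do the work, as an engineer would, in place of code of your own. Each camera call takes 0.05 s, during which the arm holds its last target. There are 200 camera calls.

## Task

Load the bench shaker: pull its brake lever up to the last notch and let go, so that the platform is locked, then stand the glass-stoppered flask upright in the cup on the platform and swing the wire bail over so that its bar lies on the stopper. Then press in the button in the end of the lever and, keeping it pressed, bring the lever all the way down again so that the platform can run. Do not knock or shift the other glassware or the timer.

Things in the scene. Friction and masses are not known exactly. Their poses are not given: they have to be found in the camera images.
- shaker: bench shaker, fixed: white housing 180 mm deep (x), 230 wide (y), 62 high, aluminium platform above (mat top at 80 mm). Origin under the housing's centre; -x its front (to the robot), +y its left. Brake lever on its right (-y) side, reaching past the front; steel flask cup on the platform, 20 mm ahead of its middle. With the brake off the platform slides up to 12 mm either way along y
- brake_hinge (a point): axis of the brake lever, at (10, -145, 45) mm in the shaker's frame; its axes are the shaker's. The lever turns about the shaker's y axis, in the upright plane y = -145 mm
- brake_lever (a joint): lever angle, rad: it points 35 degrees + this above level, to the front. 0 fully down; notches 0.16, 0.32, 0.48, 0.64 (last; rests at 0.636, alone locks the platform); stop 0.72. 5 to 10 N at the grip pull it up over the notches; it cannot come down while the button is out. Button in: spring and weight (2 N) bring it down; if the button comes out, the next notch below catches it
- brake_grip (a point): point to take on the black round hand grip of the lever, on its axis, 140 mm from the hinge axis. The grip is 24 mm thick and runs from 90 to 166 mm from the hinge axis; the axes turn with the lever: -x points along it to its free end, y across it
- button_face (a point): centre of the outer face of the release button, a 17 mm round, slightly domed steel button that stands 12 mm out of the free end of the grip, 178 mm from the hinge axis; it is pressed in along the lever, towards the hinge. With the lever in its last notch it stands 214 mm above the worktop, between the flasks and the cup. Axes as brake_grip
- brake_button (a joint): how far the button is pressed in, m: 0 out, 0.009 fully in. It is sprung (2 N to start, 5 N fully in) and frees the ratchet from about 0.005 on; it also dips up to 5 mm by itself as the lever is ratcheted up
- flask_mid (a point): the glass-stoppered (iodine) flask, clear conical flask 62 mm wide at the base, 122 mm tall with its ball stopper fixed in it, 0.08 kg; the point is on its axis, 61 mm above its base; z up. The neck is about 22 to 30 mm wide, with a collar that ends 96 mm above the base; above it is the 22 mm wide stopper ball, top at 122 mm
- holder (a point): centre of the floor of the steel cup on the platform (83 mm above the worktop): inside 71 mm wide, flared at the mouth to 79 mm, rim 21 mm above its floor. The flask stands in it; flask_mid is then 61 mm above this point. Axes are the shaker's
- bail_hinge (a point): middle of the bail's pivot axis, on two ears 52 mm to the left (+y) of the cup's centre and 45 mm above the cup's floor; axes are the shaker's. The bail turns about the shaker's x axis
- bail_bar (a point): middle of the cross bar of the wire bail: bar 90 mm long along the shaker's x, with a 50 mm rubber sleeve 10 mm thick in the middle; 97 mm from the pivot axis, on two 5 mm wire arms 90 mm apart
- bail (a joint): angle of the bail, rad. 0 is fully out (leaning 50 degrees past upright to the left, +y, where it rests at the start), 0.87 is upright, and about 1.44 has its bar lying on the stopper of a flask in the cup (at most 2.1, with no flask). It swings freely: once past upright it falls on by its own weight, slowly, until it lies on the stopper
- open_flask_a: conical flask without stopper, 71 mm wide, 115 mm tall; leave it alone; origin under its base
- open_flask_b: conical flask without stopper, 62 mm wide, 101 mm tall; leave it alone; origin under its base
- beaker: beaker, 47 mm wide, 61 mm tall; leave it alone; origin under its base
- timer: round bench timer, 66 mm wide, 51 mm tall; leave it alone; origin under its base
There are look-alikes about, which are no part of the job. What is shaped like the part that bears flask_mid but blue or brown is not meant.

How it is judged:
By the outcome, as a careful person would: the job done as asked, in the order asked, and still so for the second after the job is handed in, with the robot touching nothing.
It also fails if it takes over 72 s, if anything falls off the work surface, if the arm or the gripper's body presses on something with over 40 N, if the wrist force passes 120 N, or if a joint passes its speed limit or range.

## Working session

There is one attempt and no reset: what is moved stays moved. The work goes in short steps, Python scripts to look and compute and a tool call to move; the robot and the scene stay as the last step left them, time stands still between calls to the robot, and variables do not carry over. Pictures are saved under pics/ and viewed, at most 10 in all, crops included, and the job is handed in when it is done.

Besides the shell and the picture viewer there is one more tool, called after "Call:" as name(argument=value, ...) on one line, values as JSON. move_arm: Moves the arm, as the interface text tells. Its arguments: {"type":"object","properties":{"plan":{"type":"array","items":{"type":"number"}},"squeeze":{"type":"number"}},"required":["plan"]}

```bash
ls; mkdir -p pics
cat > h.py <<'E'
import numpy as np, cv2
from workcell import manip
from scipy.spatial.transform import Rotation as R
def w(p,pos): 
    T=np.array(p["cam_to_world"]); return (T@np.r_[pos,1])[:3]
def save(p,n): cv2.imwrite('pics/'+n+'.png',p["color"][:,:,::-1])
def proj(p,X):
    T=np.linalg.inv(np.array(p["cam_to_world"])); K=np.array([[p["fx"],0,p["cx"]],[0,p["fy"],p["cy"]],[0,0,1]])
    q,_=cv2.projectPoints(np.atleast_2d(np.array(X,float)),cv2.Rodrigues(T[:3,:3])[0],T[:3,3],K,np.array(p["dist"],float)); return q[:,0]
E
cat > a.py <<'E'
from h import *
np.set_printoptions(precision=3,suppress=True)
o=manip.get_obs(); print(o)
for c in ("scene","top"):
    p=manip.camera(c); save(p,c+'0'); print(c,np.array(p["cam_to_world"]),p["fx"])
    for l in ["shaker","brake_hinge","brake_grip","button_face","flask_mid","holder","bail_hinge","bail_bar","open_flask_a","open_flask_b","beaker","timer"]:
        for d in manip.tip_of(p,l): print(l,w(p,d["position"]),round(d["conf"],2),proj(p,w(p,d["position"]))[0].round())
E
python3 a.py
```

```text
pics
{'clock': 0.0, 'joint_pos': array([ 1.212,  0.333, -0.065,  1.461,  0.022,  1.35 , -0.089]), 'joint_velocities': array([ 0.   ,  0.   ,  0.   , -0.   ,  0.002,  0.001, -0.002]), 'tau': array([  0.   , -62.544,   0.049, -39.16 ,   0.016,   0.01 ,   0.   ]), 'position': array([ 0.206, -0.59 ,  0.404]), 'ee_rot': array([ 0.986,  0.167, -0.   , -0.001]), 'ft_force': array([ 0.224, -0.268, -0.347]), 'torque': array([-0.017, -0.019, -0.02 ]), 'grasp_force': 0.0, 'grip_width': 0.9988090978117831}
scene [[-0.687 -0.557  0.467 -0.006]
 [-0.727  0.527 -0.441  0.441]
 [-0.001 -0.642 -0.766  1.015]
 [ 0.     0.     0.     1.   ]] 578.7091124846031
shaker [0.666 0.061 0.001] 0.59 [247. 279.]
brake_grip [ 0.556 -0.073  0.125] 0.7 [326. 237.]
button_face [ 0.522 -0.072  0.149] 0.51 [337. 240.]
flask_mid [ 0.637 -0.261  0.059] 0.74 [362. 194.]
flask_mid [ 0.366 -0.246  0.059] 0.73 [449. 265.]
flask_mid [ 0.446 -0.391  0.06 ] 0.67 [462. 209.]
flask_mid [ 0.336 -0.36   0.061] 0.67 [493. 244.]
holder [0.644 0.062 0.082] 0.95 [249. 262.]
bail_hinge [0.651 0.117 0.13 ] 0.92 [222. 260.]
bail_bar [0.6
[... 797 characters left out ...]
] 0.45 [247. 179.]
button_face [ 0.527 -0.072  0.146] 0.43 [309. 230.]
button_face [ 0.385  0.15  -0.001] 0.22 [211. 302.]
flask_mid [ 0.367 -0.245  0.061] 0.96 [388. 310.]
flask_mid [ 0.635 -0.261  0.065] 0.78 [394. 189.]
flask_mid [ 0.331 -0.357  0.066] 0.66 [441. 327.]
flask_mid [ 0.447 -0.387  0.055] 0.57 [452. 274.]
holder [0.652 0.065 0.082] 0.88 [247. 179.]
bail_hinge [0.654 0.119 0.129] 0.8 [220. 172.]
bail_bar [0.66  0.194 0.189] 0.75 [179. 162.]
open_flask_a [ 0.605 -0.375 -0.   ] 0.8 [439. 208.]
open_flask_b [ 0.605 -0.375 -0.   ] 0.8 [439. 208.]
beaker [ 0.383  0.15  -0.003] 0.59 [211. 302.]
beaker [ 0.606 -0.376 -0.001] 0.53 [440. 207.]
timer [0.412 0.251 0.001] 0.88 [167. 290.]
```

Run:
```python
import cv2
s=cv2.imread('pics/scene0.png'); t=cv2.imread('pics/top0.png')
a=cv2.resize(s[140:330,320:530],None,fx=3,fy=3)
cv2.imwrite('pics/crop0.png',a)
```

```text
(no output)
```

View pics/scene0.png

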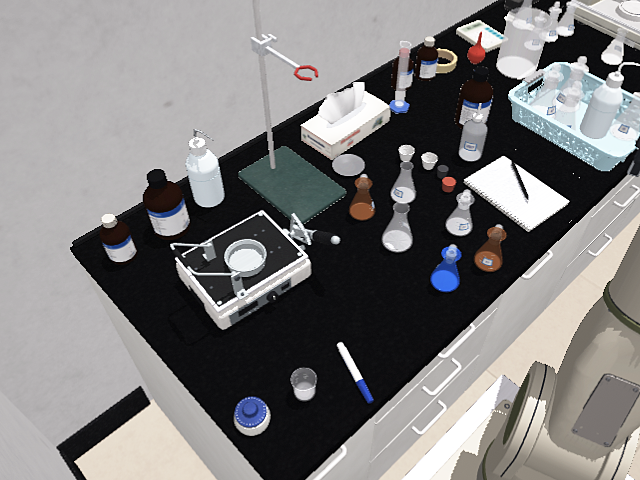

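View pics/top0.png

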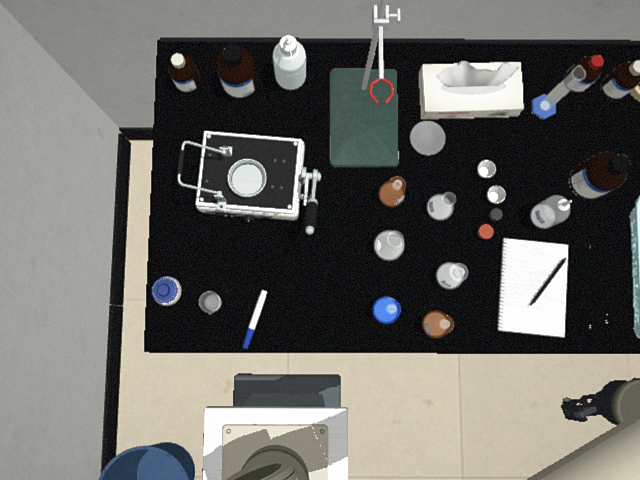

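```bash
sleep 1
```

```text
(no output)
```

View pics/crop0.png

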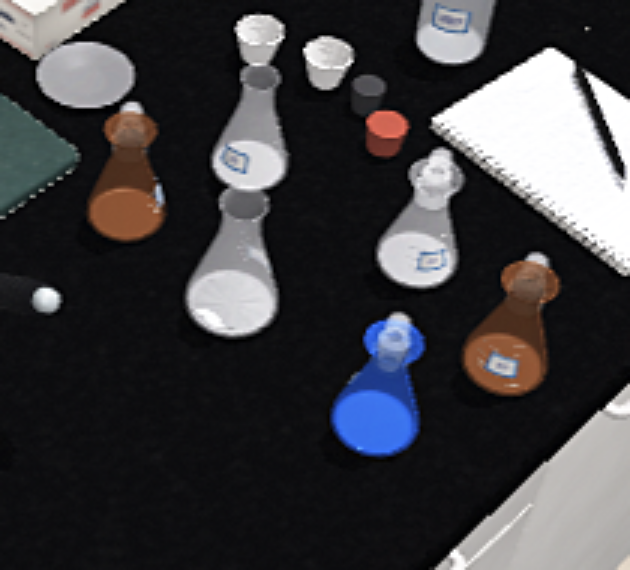

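Scene pixels: four stoppered flasks, at (462,209) clear, (449,265) blue, (362,194) and (493,244) brown. The clear one at (462,209), world about (0.446,-0.389), is the one meant: in the crop it has a clear ball stopper and a collar. (397,240) and (403,196) are open flasks. The lever grip is at (326,237), the cup at (249,262), and the bail leans left.

```bash
cat >> h.py <<'E'
np.set_printoptions(precision=4,suppress=True)
from scipy.optimize import least_squares
def measure(labels,n=3,near=None):
    out={l:[] for l in labels}
    for _ in range(n):
        for c in ("scene","top"):
            p=manip.camera(c)
            for l in labels:
                for d in manip.tip_of(p,l):
                    x=w(p,d["position"])
                    if near is None or np.linalg.norm(x-near[l])<.035: out[l].append(x); break
    return {l:(np.mean(v,0),np.std(v,0),len(v)) for l,v in out.items() if v}
def tool(yaw,tilt,roll=0):  # x fwd at yaw, z down tilted forward by tilt
    return R.from_euler('z',yaw)*R.from_euler('y',-tilt)*R.from_rotvec([np.pi,0,0])*R.from_euler('z',roll)
def row(pos,rot,o=None):
    o=o or manip.get_obs(); R0=R.from_quat(o["ee_rot"])
    return np.r_[(R0.inv()*rot).as_rotvec(), R0.inv().apply(np.array(pos)-o["position"])]
E
cat > b.py <<'E'
from h import *
print([a for a in dir(manip) if a[0]!='_'], manip.tip_extent)
near=dict(shaker=[.667,.061,0],brake_hinge=[.669,-.083,.045],brake_grip=[.555,-.072,.126],button_face=[.524,-.072,.148],holder=[.648,.063,.083],bail_hinge=[.652,.118,.129],bail_bar=[.658,.192,.19],flask_mid=[.446,-.389,.06])
m=measure(list(near),4,{k:np.array(v) for k,v in near.items()})
for k,v in m.items(): print(k,*v)
c35,s35=np.cos(np.radians(35)),np.sin(np.radians(35))
loc=dict(shaker=[0,0,0],brake_hinge=[.01,-.145,.045],brake_grip=[.01-.14*c35,-.145,.045+.14*s35],button_face=[.01-.178*c35,-.145,.045+.178*s35],holder=[-.02,0,.083],bail_hinge=[-.02,.052,.128],bail_bar=[-.02,.126,.19])
def f(q):
    r=[]
    for k in loc:
        if k in m:
            L=np.array(loc[k]); L[1]+=q[4] if k in("holder","bail_hinge","bail_bar") else 0
            r.append(R.from_euler('z',q[3]).apply(L)+q[:3]-m[k][0])
    return np.ravel(r)
s=least_squares(f,[.667,.061,0,-.08,0]); print(s.x, (s.fun*1000).reshape(-1,3).round(1))
np.save('shaker.npy',s.x)
E
python3 b.py
```

```text
['MotionError', 'camera', 'get_obs', 'hand_in', 'look_for', 'silhouettes', 'tip_extent', 'tip_of'] 0.1734
shaker [0.6674 0.0623 0.0003] [0.0013 0.0019 0.0018] 8
brake_hinge [ 0.6701 -0.085   0.0445] [0.0027 0.0018 0.0014] 7
brake_grip [ 0.5565 -0.0746  0.1262] [0.0014 0.0013 0.0023] 8
button_face [ 0.524 -0.073  0.148] [0.0034 0.0012 0.0021] 8
holder [0.6464 0.0644 0.0834] [0.0049 0.0024 0.0019] 8
bail_hinge [0.6538 0.1181 0.1273] [0.003  0.0012 0.002 ] 8
bail_bar [0.6592 0.1919 0.1896] [0.0016 0.0018 0.0022] 8
flask_mid [ 0.445  -0.3913  0.058 ] [0.0014 0.0023 0.0022] 8
[ 0.6692  0.062   0.0001 -0.0681  0.0022] [[ 1.8 -0.3 -0.2]
 [-0.8  1.6  0.6]
 [-1.6 -0.9 -0.7]
 [-0.2 -0.4 -0.8]
 [ 3.   1.2 -0.3]
 [-0.9 -0.7  0.8]
 [-1.3 -0.6  0.5]]
```

```bash
cat >> h.py <<'E'
q=np.load('shaker.npy'); Y=q[3]; RS=R.from_euler('z',Y)
def S(p): return RS.apply(p)+np.r_[q[:2],0]
def lev(th,r): a=np.radians(35)+th; return S([.01-r*np.cos(a),-.145,.045+r*np.sin(a)])
def show(P,rot,back=.155,o=None): print((row(np.array(P)-back*rot.apply([0,0,1]),rot,o)).round(3).tolist())
E
python3 - <<'E'
from h import *
t=tool(Y,np.radians(30))
show(lev(0,.138),t,.255); show(lev(0,.138),t)
E
```

```text
[-0.106, 0.516, 0.395, 0.383, -0.42, 0.06]
[-0.106, 0.516, 0.395, 0.429, -0.401, 0.146]
```

Call:
move_arm(plan=[-0.106, 0.516, 0.395, 0.383, -0.42, 0.06, 0.0854, -0.106, 0.516, 0.395, 0.383, -0.42, 0.06, 0.0854, -0.106, 0.516, 0.395, 0.383, -0.42, 0.06, 0.0854, -0.106, 0.516, 0.395, 0.383, -0.42, 0.06, 0.0854, -0.106, 0.516, 0.395, 0.383, -0.42, 0.06, 0.0854, -0.106, 0.516, 0.395, 0.383, -0.42, 0.06, 0.0854, -0.106, 0.516, 0.395, 0.383, -0.42, 0.06, 0.0854, -0.106, 0.516, 0.395, 0.383, -0.42, 0.06, 0.0854, -0.106, 0.516, 0.395, 0.383, -0.42, 0.06, 0.0854, -0.106, 0.516, 0.395, 0.383, -0.42, 0.06, 0.0854, -0.106, 0.516, 0.395, 0.383, -0.42, 0.06, 0.0854, -0.106, 0.516, 0.395, 0.383, -0.42, 0.06, 0.0854])

```text
clock: 6.4
position: [0.4287, -0.0689, 0.3447]
ee_rot: [0.965, -0.034, 0.258, 0.009]
ft_force: [0.6, -0.3, -0.8]
grip_width: 1.003
grasp_force: 0.0
```

Run:
```python
from h import *
o=manip.get_obs(); print(o['clock'],o['joint_pos'])
t=tool(Y,np.radians(30))
show(lev(0,.138),t,.255); show(lev(0,.138),t)
m=measure(["button_face","brake_grip"],1); print(m, lev(0,.178),lev(0,.14))
```

```text
6.4 [ 0.9793 -0.2498 -0.8064  2.1853 -0.3678  0.631  -1.2579]
[0.002, 0.0, -0.003, 0.001, -0.002, 0.0]
[0.002, 0.0, -0.003, 0.001, -0.002, 0.1]
{'button_face': (array([ 0.5231, -0.0726,  0.1493]), array([0.0045, 0.0004, 0.0028]), 2), 'brake_grip': (array([ 0.5563, -0.0704,  0.1253]), array([0.0011, 0.0014, 0.0023]), 2)} [ 0.5238 -0.0734  0.1471] [ 0.5549 -0.0755  0.1253]
```

Call:
move_arm(plan=[0, 0, 0, 0.001, -0.002, 0.05, 0.0854, 0, 0, 0, 0.001, -0.002, 0.08, 0.0854, 0, 0, 0, 0.001, -0.002, 0.1, 0.0854, 0, 0, 0, 0.001, -0.002, 0.1, 0.0854, 0, 0, 0, 0.001, -0.002, 0.1, 0.01, 0, 0, 0, 0.001, -0.002, 0.1, 0.01, 0, 0, 0, 0.001, -0.002, 0.1, 0.01, 0, 0, 0, 0.001, -0.002, 0.1, 0.01, 0, 0, 0, 0.001, -0.002, 0.1, 0.01], squeeze=40)

```text
clock: 7.82
position: [0.48, -0.0696, 0.2593]
ee_rot: [0.965, -0.034, 0.259, 0.01]
ft_force: [-10.1, -2.0, 11.5]
grip_width: 0.262
grasp_force: 38.3
```

Run:
```python
from h import *
o=manip.get_obs(); print(o['clock'],o['joint_pos'],o['grip_width']*85,o['grasp_force'],o['ft_force'])
# rigid rotation about hinge, axis shaker y; start pose from obs
h=lev(0,0); ax=RS.apply([0,1,0]); R0=R.from_quat(o['ee_rot'])
for th in [.1,.2,.3,.4,.5,.6,.66,.68]:
    for k in (R.from_rotvec(ax*th),):
        print(th,row(h+k.apply(o['position']-h),k*R0,o).round(3).tolist(), lev(th,.138)-h-k.apply(lev(0,.138)-h))
```

```text
7.825 [ 1.0378  0.1079 -1.0046  2.1641  0.2501  0.4049 -1.7844] 22.295843372433083 38.30173194408417 [-10.1078  -2.0373  11.4911]
0.1 [-0.0, -0.1, -0.0, 0.028, -0.0, -0.004] [-0.  0.  0.]
0.2 [-0.0, -0.2, -0.001, 0.057, -0.0, -0.006] [ 0.  0. -0.]
0.3 [-0.0, -0.3, -0.001, 0.085, -0.0, -0.004] [-0.  0.  0.]
0.4 [-0.0, -0.4, -0.001, 0.114, -0.0, -0.0] [-0. -0.  0.]
0.5 [-0.0, -0.5, -0.001, 0.141, -0.0, 0.007] [0. 0. 0.]
0.6 [-0.0, -0.6, -0.002, 0.168, -0.0, 0.017] [-0.  0.  0.]
0.66 [-0.0, -0.66, -0.002, 0.184, -0.0, 0.024] [ 0. -0.  0.]
0.68 [-0.0, -0.68, -0.002, 0.189, -0.0, 0.026] [-0.  0.  0.]
```

Run:
```python
from h import *
p=manip.camera("scene"); c=p["color"][170:300,240:400,::-1]
cv2.imwrite('pics/g1.png',cv2.resize(c,None,fx=5,fy=4.6))
o=manip.get_obs();print(o['ft_force'],o['torque'],o['position'],lev(0,.138)-.155*R.from_quat(o['ee_rot']).apply([0,0,1]))
```

```text
[-9.8452 -2.1083 12.4289] [-0.7239  1.1337 -0.565 ] [ 0.48   -0.0696  0.2592] [ 0.4793 -0.0699  0.2584]
```

View pics/g1.png

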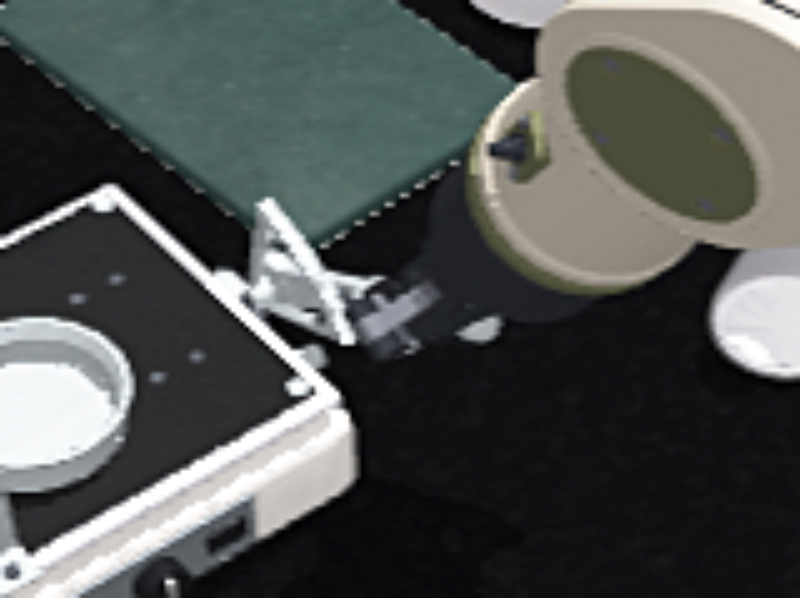

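The grip is held between the pads and the button sticks out free of the palm. Now I'll ratchet the lever up along the arc.

Call:
move_arm(plan=[0, 0, 0, 0, 0, -0.002, 0.01, 0, -0.1, 0, 0.028, 0, -0.006, 0.01, 0, -0.2, 0, 0.057, 0, -0.008, 0.01, 0, -0.3, -0.001, 0.085, 0, -0.006, 0.01, 0, -0.4, -0.001, 0.114, 0, -0.002, 0.01, 0, -0.5, -0.001, 0.141, 0, 0.005, 0.01, 0, -0.6, -0.002, 0.168, 0, 0.015, 0.01, 0, -0.66, -0.002, 0.184, 0, 0.022, 0.01, 0, -0.68, -0.002, 0.189, 0, 0.024, 0.01, 0, -0.68, -0.002, 0.189, 0, 0.024, 0.01])

```text
clock: 9.12
position: [0.6549, -0.0823, 0.3303]
ee_rot: [0.996, -0.034, -0.081, -0.002]
ft_force: [-4.9, -4.7, -7.5]
grip_width: 0.265
grasp_force: 46.1
```

Run:
```python
from h import *
o=manip.get_obs(); print(o['clock'],o['joint_pos'],o['grip_width']*85,o['grasp_force'],o['ft_force'])
t=R.from_quat(o['ee_rot']); print(t.apply([0,0,1]), o['position'], o['position']+.155*t.apply([0,0,1])-lev(.66,.138), lev(.66,.138)-lev(.66,.0))
```

```text
9.125 [ 0.6015  0.6579 -0.8394  1.3365  0.4387  1.5108 -1.8652] 22.529339645258123 46.12045884132385 [-4.8555 -4.6508 -7.5038]
[-0.1607  0.0089 -0.987 ] [ 0.6549 -0.0823  0.3303] [ 0.0014 -0.0003  0.0005] [-0.0407  0.0028  0.1318]
```

Call:
move_arm(plan=[0, 0, 0, 0, 0, 0, 0.06, 0, 0, 0, 0, 0, 0, 0.06, 0, 0, 0, 0, 0, 0, 0.06, 0, 0, 0, 0, 0, -0.05, 0.06, 0, 0, 0, 0, 0, -0.1, 0.06])

```text
clock: 9.75
position: [0.6708, -0.0819, 0.4324]
ee_rot: [0.996, -0.033, -0.078, -0.002]
ft_force: [1.6, -0.1, 0.2]
grip_width: 0.705
grasp_force: 0.0
```

Run:
```python
from h import *
for n in range(2):
  p=manip.camera("scene" if n==0 else "top")
  for l in ("button_face","brake_grip"):
    d=manip.tip_of(p,l); print(l,[(w(p,a["position"]),round(a["conf"],2)) for a in d])
  save(p,'g2%d'%n)
print(lev(.636,.178),lev(.48,.178),lev(.636,.14),lev(.48,.14))
o=manip.get_obs(); print(o['clock'])
# flask grasp: flask at .445,-.3913; grasp z=.078
F=np.array([.445,-.3913,.080])
for roll in (0,):
    t=tool(Y,0); 
    show(F+[0,0,.13],t); show(F,t)
```

```text
button_face [(array([ 0.6098, -0.0781,  0.2156]), 0.4)]
brake_grip [(array([ 0.6291, -0.0801,  0.1752]), 0.75)]
button_face [(array([ 0.5165, -0.255 , -0.0006]), 0.49)]
brake_grip [(array([ 0.6242, -0.0779,  0.1815]), 0.61)]
[ 0.6128 -0.0795  0.2137] [ 0.5873 -0.0777  0.2029] [ 0.6249 -0.0803  0.1777] [ 0.6048 -0.0789  0.1692]
10.05
[0.001, 0.158, 0.002, -0.192, 0.324, 0.097]
[0.001, 0.158, 0.002, -0.171, 0.324, 0.225]
```

The lever is at the last notch. Next, the clear flask.

Call:
move_arm(plan=[0.001, 0.158, 0.002, -0.192, 0.324, 0.097, 0.06, 0.001, 0.158, 0.002, -0.192, 0.324, 0.097, 0.06, 0.001, 0.158, 0.002, -0.192, 0.324, 0.097, 0.06, 0.001, 0.158, 0.002, -0.192, 0.324, 0.097, 0.06, 0.001, 0.158, 0.002, -0.192, 0.324, 0.097, 0.06, 0.001, 0.158, 0.002, -0.192, 0.324, 0.097, 0.06, 0.001, 0.158, 0.002, -0.192, 0.324, 0.097, 0.06, 0.001, 0.158, 0.002, -0.192, 0.324, 0.097, 0.06, 0.001, 0.158, 0.002, -0.184, 0.324, 0.147, 0.06, 0.001, 0.158, 0.002, -0.177, 0.324, 0.187, 0.06, 0.001, 0.158, 0.002, -0.173, 0.324, 0.212, 0.06, 0.001, 0.158, 0.002, -0.171, 0.324, 0.225, 0.06])

```text
clock: 11.55
position: [0.4469, -0.3895, 0.2345]
ee_rot: [0.999, -0.033, 0.0, -0.001]
ft_force: [-0.3, -0.0, -0.2]
grip_width: 0.706
grasp_force: 0.0
```

Run:
```python
from h import *
o=manip.get_obs(); print(o['clock'],o['joint_pos'],o['position'],o['ft_force'])
F=np.array([.445,-.3913,.080]); show(F,tool(Y,0))
p=manip.camera("scene"); c=p["color"][130:290,380:540,::-1]
cv2.imwrite('pics/g3.png',cv2.resize(c,None,fx=3.7,fy=3.7))
```

```text
11.55 [ 1.2539  0.539  -0.7797  1.6972  0.4187  1.0809 -1.2925] [ 0.4469 -0.3895  0.2345] [-0.2813 -0.0052 -0.2037]
[-0.002, -0.001, 0.003, -0.002, 0.002, -0.0]
```

View pics/g3.png

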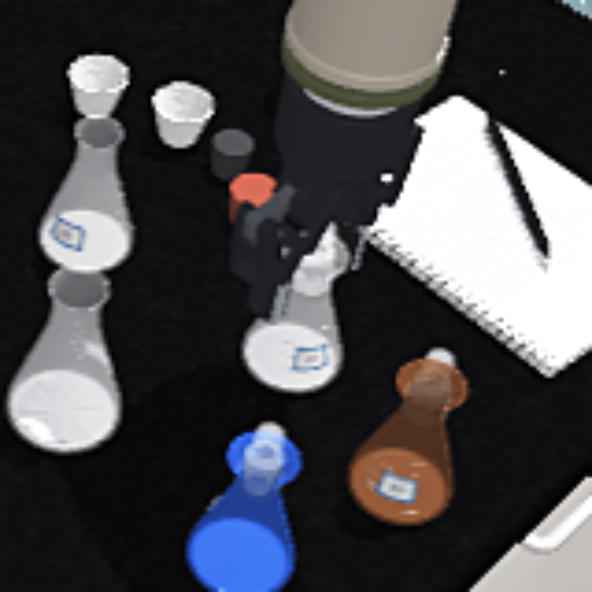

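The fingers straddle the clear flask's neck. Closing and lifting.

Call:
move_arm(plan=[0, 0, 0, -0.002, 0.002, 0, 0.01, 0, 0, 0, -0.002, 0.002, 0, 0.01, 0, 0, 0, -0.002, 0.002, 0, 0.01, 0, 0, 0, -0.002, 0.002, 0, 0.01, 0, 0, 0, -0.002, 0.002, 0, 0.01, 0, 0, 0, -0.002, 0.002, -0.02, 0.01, 0, 0, 0, -0.002, 0.002, -0.06, 0.01, 0, 0, 0, -0.002, 0.002, -0.11, 0.01, 0, 0, 0, -0.002, 0.002, -0.16, 0.01, 0, 0, 0, -0.002, 0.002, -0.16, 0.01], squeeze=30)

```text
clock: 12.85
position: [0.4443, -0.3932, 0.4008]
ee_rot: [0.999, -0.034, 0.003, 0.002]
ft_force: [0.6, -0.7, -2.3]
grip_width: 0.522
grasp_force: 30.9
```

Run:
```python
from h import *
o=manip.get_obs(); print(o['clock'],o['position'],o['grip_width']*85,o['grasp_force'],o['ft_force'])
near=dict(holder=np.array([.648,.064,.083]),bail_hinge=np.array([.654,.118,.128]),flask_mid=o['position']-[0,0,.175])
print(near['flask_mid'])
m=measure(list(near),2,near)
for k,v in m.items(): print(k,*v)
print(S([-.02,q[4],.083]),S([-.02,.052+q[4],.128]))
```

```text
12.85 [ 0.4443 -0.3932  0.4008] 44.353601801864784 30.91305020814616 [ 0.6372 -0.7046 -2.2958]
[ 0.4443 -0.3932  0.2258]
holder [0.6476 0.0636 0.0829] [0.0029 0.003  0.0009] 3
bail_hinge [0.6522 0.1162 0.1273] [0.0031 0.0011 0.0005] 3
flask_mid [ 0.4449 -0.3938  0.217 ] [0.0008 0.0017 0.0044] 4
[0.6494 0.0656 0.083 ] [0.6529 0.1175 0.128 ]
```

Run:
```python
from h import *
p=manip.camera("scene"); save(p,'g4full')
o=manip.get_obs(); u=proj(p,o['position']-[0,0,.19])[0].astype(int); print(u)
c=p["color"][max(u[1]-70,0):u[1]+70,u[0]-70:u[0]+70,::-1]
cv2.imwrite('pics/g4.png',cv2.resize(c,None,fx=4,fy=4))
```

```text
[475 161]
```

View pics/g4.png

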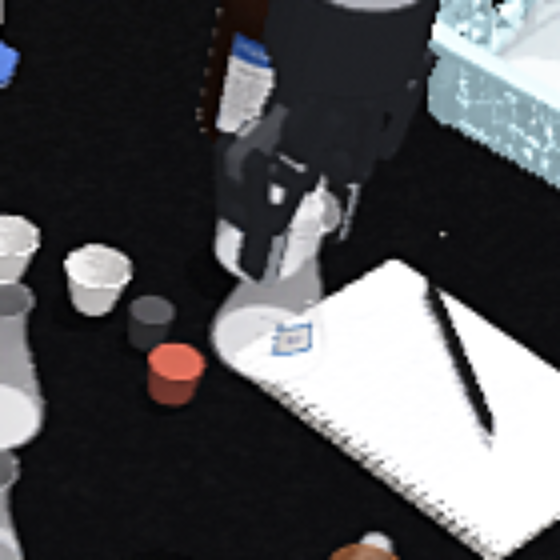

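Run:
```python
from h import *
o=manip.get_obs(); print(o['position'],o['clock'])
t=tool(Y,0)
for P in ([.45,-.1,.40],[.50,.02,.40],[.648,.0645,.40],[.648,.0645,.345]): show(P,t,0)
```

```text
[ 0.4434 -0.3935  0.3957] 13.7
[-0.0, -0.001, -0.001, -0.014, -0.293, -0.004]
[-0.0, -0.001, -0.001, 0.028, -0.416, -0.004]
[-0.0, -0.001, -0.001, 0.173, -0.471, -0.004]
[-0.0, -0.001, -0.001, 0.173, -0.471, 0.051]
```

Call:
move_arm(plan=[0, 0, 0, -0.003, -0.05, -0.004, 0.01, 0, 0, 0, -0.005, -0.11, -0.004, 0.01, 0, 0, 0, -0.008, -0.17, -0.004, 0.01, 0, 0, 0, -0.011, -0.23, -0.004, 0.01, 0, 0, 0, -0.014, -0.29, -0.004, 0.01, 0, 0, 0, 0.005, -0.35, -0.004, 0.01, 0, 0, 0, 0.028, -0.4, -0.004, 0.01, 0, 0, 0, 0.075, -0.434, -0.004, 0.01, 0, 0, 0, 0.125, -0.455, -0.004, 0.01, 0, 0, 0, 0.16, -0.466, -0.004, 0.01, 0, 0, 0, 0.173, -0.471, -0.004, 0.01, 0, 0, 0, 0.173, -0.471, -0.004, 0.01])

```text
clock: 15.2
position: [0.6488, 0.065, 0.3994]
ee_rot: [0.999, -0.034, 0.0, -0.001]
ft_force: [-1.5, 0.9, -2.4]
grip_width: 0.523
grasp_force: 31.1
```

Run:
```python
from h import *
o=manip.get_obs(); print(o['position'],o['clock'],o['joint_pos'],o['grip_width']*85,o['ft_force'])
near=dict(holder=np.array([.648,.064,.083]),flask_mid=o['position']-[0,0,.175],brake_grip=lev(.636,.14))
m=measure(list(near),2,near)
for k,v in m.items(): print(k,*v)
```

```text
[0.6488 0.065  0.3994] 15.2 [ 0.516   0.597  -1.0327  1.3495  0.5056  1.4701 -2.1235] 44.4540514854679 [-1.5371  0.948  -2.3672]
holder [0.642  0.0617 0.0836] [0.0014 0.0016 0.003 ] 2
flask_mid [0.6493 0.0667 0.2225] [0. 0. 0.] 1
brake_grip [ 0.6262 -0.0788  0.1787] [0.0007 0.0008 0.0017] 4
```

Call:
move_arm(plan=[0, 0, 0, -0.002, 0, 0.02, 0.01, 0, 0, 0, -0.002, 0, 0.04, 0.01, 0, 0, 0, -0.002, 0, 0.055, 0.01, 0, 0, 0, -0.002, 0, 0.065, 0.01, 0, 0, 0, -0.002, 0, 0.065, 0.01])

```text
clock: 16.62
position: [0.6463, 0.0645, 0.3341]
ee_rot: [0.999, -0.034, 0.0, -0.0]
ft_force: [0.0, 0.4, -0.8]
grip_width: 0.524
grasp_force: 31.1
```

Run:
```python
from h import *
o=manip.get_obs(); print(o['position'],o['clock'],o['grip_width']*85,o['ft_force'],o['torque'])
p=manip.camera("top"); u=proj(p,[.648,.064,.1])[0].astype(int)
a=cv2.resize(p["color"][u[1]-55:u[1]+55,u[0]-70:u[0]+70,::-1],None,fx=2.8,fy=2.8)
p=manip.camera("scene"); u=proj(p,[.648,.064,.12])[0].astype(int)
b=cv2.resize(p["color"][u[1]-55:u[1]+55,u[0]-70:u[0]+70,::-1],None,fx=2.8,fy=2.8)
cv2.imwrite('pics/g5.png',np.hstack([a,b]))
```

```text
[0.6463 0.0645 0.3341] 16.625 44.54689580611294 [ 0.0101  0.409  -0.7927] [-0.012   0.0106  0.0295]
```

View pics/g5.png

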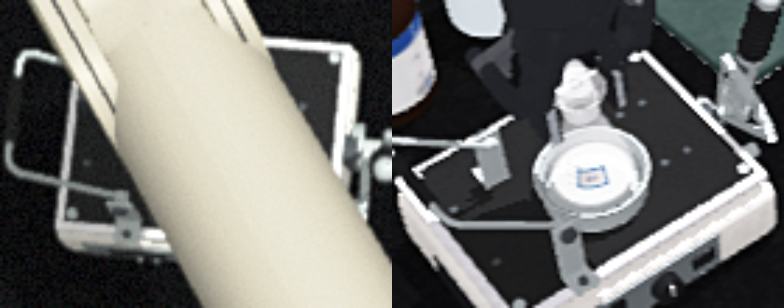

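The flask base is inside the rim. Lowering the last bit.

Call:
move_arm(plan=[0, 0, 0, 0.001, 0, 0.006, 0.01, 0, 0, 0, 0.001, 0, 0.01, 0.01, 0, 0, 0, 0.001, 0, 0.013, 0.01, 0, 0, 0, 0.001, 0, 0.013, 0.01])

```text
clock: 17.23
position: [0.6474, 0.0645, 0.3217]
ee_rot: [0.999, -0.034, 0.0, -0.0]
ft_force: [-1.0, 0.3, -2.0]
grip_width: 0.524
grasp_force: 31.1
```

Call:
move_arm(plan=[0, 0, 0, 0, 0, 0.002, 0.01, 0, 0, 0, 0, 0, 0.003, 0.01])

```text
clock: 17.48
position: [0.6477, 0.0645, 0.3194]
ee_rot: [0.999, -0.034, 0.001, -0.0]
ft_force: [-0.5, -1.0, 5.7]
grip_width: 0.523
grasp_force: 32.0
```

Call:
move_arm(plan=[0, 0, 0, 0, 0, -0.001, 0.075, 0, 0, 0, 0, 0, -0.001, 0.075, 0, 0, 0, 0, 0, -0.001, 0.075, 0, 0, 0, 0, 0, -0.03, 0.075, 0, 0, 0, 0, 0, -0.08, 0.075, 0, 0, 0, 0, 0, -0.12, 0.075, 0, 0, 0, 0, 0, -0.12, 0.0])

```text
clock: 18.35
position: [0.6475, 0.0652, 0.4425]
ee_rot: [0.999, -0.034, 0.003, -0.001]
ft_force: [-0.6, 0.3, -1.1]
grip_width: 0.688
grasp_force: 0.0
```

Run:
```python
from h import *
o=manip.get_obs(); print(o['position'],o['clock'],o['joint_pos'])
near=dict(flask_mid=np.array([.648,.0645,.144]),bail_bar=S([-.02,.126,.19]))
m=measure(list(near),1,near)
for k,v in m.items(): print(k,*v)
# bail: tool with closing along shaker x: roll 90deg; fingertips z
hy=.052; hz=.128
for roll in (np.pi/2,-np.pi/2):
    t=tool(Y,0,roll)
    print(row(S([-.02,.15,.43]),t).round(3))
    R0=R.from_quat(o['ee_rot'])
t=tool(Y,0)
show(S([-.02,.19,.43]),t,0); show(S([-.02,.19,.345]),t,0)
```

```text
[0.6475 0.0652 0.4425] 18.35 [ 0.5124  0.5699 -1.0459  1.2894  0.488   1.5386 -2.1091]
flask_mid [0.65   0.066  0.1401] [0. 0. 0.] 1
bail_bar [0.6587 0.1942 0.1894] [0.002  0.0006 0.0011] 2
[ 0.     0.     1.57   0.002 -0.149  0.008]
[-0.     0.    -1.571  0.002 -0.149  0.008]
[0.0, 0.0, -0.001, 0.002, -0.189, 0.008]
[0.0, 0.0, -0.001, 0.002, -0.189, 0.093]
```

Call:
move_arm(plan=[0, 0, 0, 0.002, -0.05, 0, 0, 0, 0, 0, 0.002, -0.11, 0, 0, 0, 0, 0, 0.002, -0.16, 0, 0, 0, 0, 0, 0.002, -0.174, 0, 0, 0, 0, 0, 0.002, -0.174, 0, 0, 0, 0, 0, 0.002, -0.174, 0.05, 0, 0, 0, 0, 0.002, -0.174, 0.09, 0, 0, 0, 0, 0.002, -0.174, 0.09, 0])

```text
clock: 19.65
position: [0.6617, 0.2348, 0.3459]
ee_rot: [0.999, -0.036, -0.002, 0.002]
ft_force: [0.3, -0.6, 1.5]
grip_width: 0.001
grasp_force: 0.0
```

Run:
```python
from h import *
o=manip.get_obs(); print(o['position'],o['clock'],o['joint_pos'],o['grip_width'],o['ft_force'])
t=tool(Y,0)
for ph in (50,40,30,20,10,0,-10,-18):
    a=np.radians(ph); y=.054+.097*np.sin(a)+.019; z=.128+.097*np.cos(a)-.017
    print(ph,end=' '); show(S([-.02,y,z]),t,.1734,o)
```

```text
[0.6617 0.2348 0.3459] 19.65 [ 0.1843  0.7334 -0.9809  1.2609  0.5957  1.4469 -2.3821] 0.0013246328202732405 [ 0.2815 -0.5661  1.492 ]
50 [0.003, 0.003, -0.004, -0.001, 0.025, -0.001]
40 [0.003, 0.003, -0.004, -0.001, 0.037, -0.013]
30 [0.003, 0.003, -0.004, -0.001, 0.05, -0.022]
20 [0.003, 0.003, -0.004, -0.001, 0.066, -0.029]
10 [0.003, 0.003, -0.004, -0.001, 0.082, -0.034]
0 [0.003, 0.003, -0.004, -0.001, 0.099, -0.035]
-10 [0.003, 0.003, -0.004, -0.001, 0.116, -0.034]
-18 [0.003, 0.003, -0.004, -0.0, 0.129, -0.03]
```

Call:
move_arm(plan=[0, 0, 0, 0, 0.025, -0.001, 0, 0, 0, 0, 0, 0.037, -0.011, 0, 0, 0, 0, 0, 0.05, -0.02, 0, 0, 0, 0, 0, 0.066, -0.027, 0, 0, 0, 0, 0, 0.082, -0.032, 0, 0, 0, 0, 0, 0.094, -0.034, 0, 0, 0, 0, 0, 0.104, -0.034, 0, 0, 0, 0, 0, 0.114, -0.034, 0, 0, 0, 0, 0, 0.122, -0.034, 0, 0, 0, 0, 0, 0.128, -0.034, 0, 0, 0, 0, 0, 0.128, -0.034, 0])

```text
clock: 21.02
position: [0.6526, 0.1098, 0.3829]
ee_rot: [0.999, -0.035, 0.001, 0.0]
ft_force: [0.6, -0.5, -0.0]
grip_width: -0.001
grasp_force: 0.0
```

Run:
```python
from h import *
o=manip.get_obs(); print(o['position'],o['clock'],o['ft_force'])
p=manip.camera("scene"); u=proj(p,[.648,.064,.16])[0].astype(int)
print([(w(p,d['position']),d['conf']) for d in manip.tip_of(p,'bail_bar')])
b=cv2.resize(p["color"][u[1]-70:u[1]+70,u[0]-80:u[0]+80,::-1],None,fx=3.5,fy=3.5)
cv2.imwrite('pics/g6.png',b)
```

```text
[0.6526 0.1098 0.3829] 21.025 [ 0.5703 -0.4653 -0.0084]
[(array([0.6493, 0.0827, 0.2184]), 0.83)]
```

View pics/g6.png

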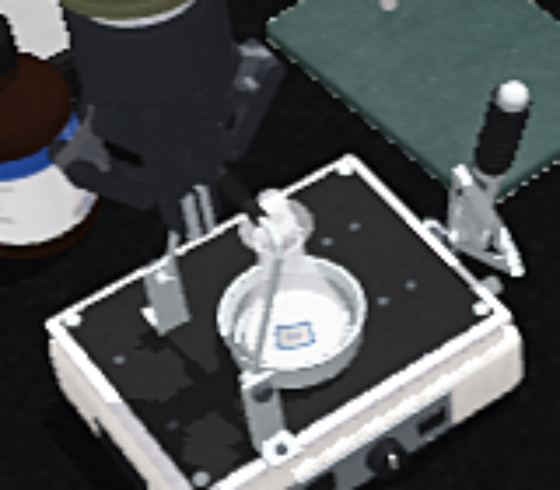

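The bar is past upright and falling, with the flask seated. I'll back off and go to the lever's end.

```bash
cat >> h.py <<'E'
def press(th,depth,tilt,o=None,dy=0,dr=0):
    t=tool(Y,np.radians(tilt)); P=lev(th,.178-depth+dr); print(round(th,3),depth,end=' '); show(P,t,.1734,o)
E
python3 - <<'E'
from h import *
o=manip.get_obs(); print(o['clock'])
print((row(o['position']+[-.02,0,.07],tool(Y,0),o)).round(3))
press(.636,-.06,14,o); press(.636,-.02,14,o)
E
```

```text
21.125
[-0.    -0.001 -0.    -0.02   0.001 -0.07 ]
0.636 -0.06 [-0.0, 0.243, -0.0, -0.088, 0.192, -0.056]
0.636 -0.02 [-0.0, 0.243, -0.0, -0.075, 0.192, -0.018]
```

Call:
move_arm(plan=[0, 0, 0, 0, -0.01, -0.035, 0, 0, 0, 0, -0.02, 0, -0.075, 0, 0, 0.05, 0, -0.04, 0.05, -0.075, 0, 0, 0.12, 0, -0.06, 0.1, -0.075, 0, 0, 0.18, 0, -0.08, 0.15, -0.07, 0, 0, 0.243, 0, -0.088, 0.192, -0.06, 0, 0, 0.243, 0, -0.088, 0.192, -0.056, 0, 0, 0.243, 0, -0.075, 0.192, -0.018, 0, 0, 0.243, 0, -0.075, 0.192, -0.018, 0, 0, 0.243, 0, -0.075, 0.192, -0.018, 0])

```text
clock: 22.38
position: [0.5648, -0.0746, 0.402]
ee_rot: [0.992, -0.033, 0.122, 0.004]
ft_force: [0.6, 0.1, 0.8]
grip_width: 0.003
grasp_force: 0.0
```

Run:
```python
from h import *
o=manip.get_obs(); print(o['position'],o['clock'],o['joint_pos'],o['ft_force'])
for c in("scene","top"):
  p=manip.camera(c)
  print([(w(p,d['position']),round(d['conf'],2)) for l in('bail_bar','button_face') for d in manip.tip_of(p,l)])
  if c=="scene":
    u=proj(p,[.648,.0,.16])[0].astype(int)
    cv2.imwrite('pics/g7.png',cv2.resize(p["color"][u[1]-80:u[1]+60,u[0]-90:u[0]+80,::-1],None,fx=4.2,fy=4.2))
press(.636,-.02,14); press(.636,0,14); press(.636,.007,14)
```

```text
[ 0.5648 -0.0746  0.402 ] 22.375 [ 1.0393  0.3129 -1.1591  1.6822  0.3566  1.1028 -1.829 ] [0.5957 0.074  0.789 ]
[(array([0.6479, 0.0667, 0.2084]), 0.96), (array([ 0.6264, -0.0803,  0.1756]), 0.67), (array([ 0.6148, -0.0797,  0.2152]), 0.42)]
[(array([0.6506, 0.0642, 0.2109]), 0.51)]
0.636 -0.02 [0.0, -0.001, -0.001, -0.0, 0.0, 0.001]
0.636 0 [0.0, -0.001, -0.001, 0.001, 0.0, 0.021]
0.636 0.007 [0.0, -0.001, -0.001, 0.002, 0.0, 0.028]
```

View pics/g7.png

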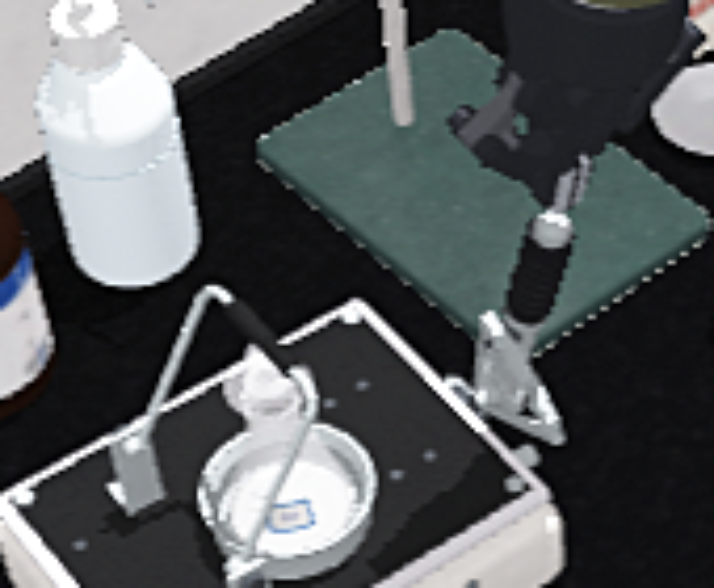

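The bar lies on the stopper, at z about 0.21. The fingertips are just above the button, so I'll find contact gently.

Call:
move_arm(plan=[0, 0, 0, 0.001, 0, 0.015, 0, 0, 0, 0, 0.001, 0, 0.02, 0, 0, 0, 0, 0.001, 0, 0.022, 0, 0, 0, 0, 0.001, 0, 0.022, 0, 0, 0, 0, 0.001, 0, 0.022, 0])

```text
clock: 23.3
position: [0.5707, -0.0766, 0.38]
ee_rot: [0.992, -0.034, 0.122, 0.004]
ft_force: [-1.6, -1.4, 1.4]
grip_width: 0.004
grasp_force: 1.2
```

Run:
```python
from h import *
o=manip.get_obs(); t=R.from_quat(o['ee_rot']);print(o['clock'],o['ft_force'],t.inv().apply(o['ft_force']),o['position']+.1734*t.apply([0,0,1])-lev(.636,.178), lev(.636,.178)-lev(.636,.177))
```

```text
23.3 [-1.5882 -1.3783  1.4326] [-1.0986  1.4844 -1.7504] [-0.0002 -0.0001 -0.002 ] [-0.0003  0.      0.0009]
```

Call:
move_arm(plan=[0, 0, 0, 0, 0, 0.001, 0, 0, 0, 0, 0, 0, 0.002, 0, 0, 0, 0, 0, 0, 0.002, 0])

```text
clock: 23.68
position: [0.5713, -0.0766, 0.3779]
ee_rot: [0.992, -0.034, 0.122, 0.004]
ft_force: [-1.3, -1.4, 3.2]
grip_width: -0.001
grasp_force: 1.5
```

Run:
```python
from h import *
o=manip.get_obs(); t=R.from_quat(o['ee_rot']);print(o['clock'],o['ft_force'],t.inv().apply(o['ft_force']),o['position']+.1734*t.apply([0,0,1])-lev(.636,.178))
p=manip.camera("scene"); print([(w(p,d['position']),round(d['conf'],2)) for l in('brake_grip',) for d in manip.tip_of(p,l)],lev(.636,.14))
th=np.linspace(.636,-.02,19); dep=np.interp(th,[0,.58,.636],[.006,.0075,.0045]); til=np.interp(th,[0,.636],[40,14])
for a,b,c in zip(th,dep,til): press(a,round(b,4),c,o)
```

```text
23.675 [-1.2915 -1.4005  3.1838] [-0.3861  1.4856 -3.3779] [ 0.0004 -0.     -0.0041]
[(array([ 0.6293, -0.0808,  0.1753]), 0.73), (array([ 0.6663, -0.0835,  0.0471]), 0.24)] [ 0.6249 -0.0803  0.1777]
0.636 0.0045 [0.0, -0.0, -0.001, 0.001, -0.0, 0.0]
0.6 0.0065 [0.0, 0.026, -0.001, -0.01, 0.0, 0.003]
0.563 0.0075 [0.0, 0.052, -0.001, -0.02, 0.0, 0.005]
0.527 0.0074 [0.0, 0.078, -0.001, -0.031, 0.0, 0.006]
0.49 0.0073 [0.0, 0.104, -0.001, -0.041, 0.0, 0.008]
0.454 0.0072 [0.0, 0.13, -0.001, -0.052, 0.0, 0.01]
0.417 0.0071 [0.0, 0.156, -0.001, -0.062, 0.0, 0.012]
0.381 0.007 [0.0, 0.182, -0.001, -0.073, 0.0, 0.015]
0.344 0.0069 [0.0, 0.208, -0.001, -0.083, 0.0, 0.018]
0.308 0.0068 [0.0, 0.234, -0.001, -0.093, 0.0, 0.021]
0.272 0.0067 [0.0, 0.26, -0.001, -0.103, 0.0, 0.024]
0.235 0.0066 [0.0, 0.286, -0.001, -0.113, 0.0, 0.028]
0.199 0.0065 [0.0, 0.312, -0.001, -0.123, 0.0, 0.033]
0.162 0.0064 [0.0, 0.338, -0.001, -0.133, 0.0, 0.037]
0.126 0.0063 [0.0, 0.364, -0.001, -0.142, 0.0, 0.042]
0.089 0.0062 [0.0, 0.39, -0.001, -0.152, 0.0, 0.047]
0.053 0.0061 [0.0, 0.416, -0.001, -0.161, 0.0, 0.053]
0.016 0.006 [0.0, 0.442, -0.001, -0.17, 0.0, 0.058]
-0.02 0.006 [0.0, 0.454, -0.001, -0.177, 0.0, 0.063]
```

Force 3.4 N at 4 mm depth matches the spring. Now I'll press fully and follow the arc down.

Call:
move_arm(plan=[0, 0.013, 0, -0.003, 0, 0.003, 0, 0, 0.026, 0, -0.009, 0, 0.004, 0, 0, 0.052, -0.001, -0.02, 0, 0.005, 0, 0, 0.078, -0.001, -0.031, 0, 0.007, 0, 0, 0.104, -0.001, -0.041, 0, 0.009, 0, 0, 0.13, -0.001, -0.052, 0, 0.011, 0, 0, 0.156, -0.001, -0.062, 0, 0.013, 0])

```text
clock: 24.65
position: [0.5135, -0.0722, 0.3494]
ee_rot: [0.979, -0.033, 0.199, 0.007]
ft_force: [-3.7, 0.5, 3.2]
grip_width: 0.004
grasp_force: 2.1
```

```bash
cat > c.py <<'E'
from h import *
import sys
o=manip.get_obs(); t=R.from_quat(o['ee_rot']); tip=RS.inv().apply(o['position']+.1734*t.apply([0,0,1])-lev(0,0))
r=np.hypot(tip[0],tip[2]); th=np.arctan2(tip[2],-tip[0])-np.radians(35)
print(o['clock'],t.inv().apply(o['ft_force']),'r',r,'th',th,tip[1],o['joint_pos'])
z=t.apply([0,0,1]); tilt0=np.degrees(np.arcsin(RS.inv().apply(z)[0])); d=float(sys.argv[1])
ths=np.arange(.417,-.03,-.0365)
for a in ths[ths<th+.01]: press(a,d,np.interp(a,[0,.636],[40,14]),o)
E
python3 c.py .007
```

```text
24.65 [-2.1707 -0.2198 -4.3995] r 0.16972699502199923 th 0.410551876533072 0.0004382783227159377 [ 1.2686  0.1415 -1.2638  1.9376  0.2136  0.7682 -1.7276]
0.417 0.007 [0.0, 0.0, 0.001, 0.001, 0.0, -0.001]
0.38 0.007 [0.0, 0.026, 0.001, -0.01, 0.0, -0.0]
0.344 0.007 [0.0, 0.052, 0.001, -0.02, 0.0, 0.001]
0.308 0.007 [0.0, 0.078, 0.001, -0.031, 0.0, 0.003]
0.271 0.007 [0.0, 0.104, 0.001, -0.042, 0.0, 0.005]
0.235 0.007 [0.0, 0.13, 0.001, -0.052, 0.0, 0.007]
0.198 0.007 [0.0, 0.156, 0.001, -0.062, 0.0, 0.01]
0.162 0.007 [0.0, 0.182, 0.001, -0.073, 0.0, 0.013]
0.125 0.007 [0.0, 0.209, 0.001, -0.083, 0.0, 0.016]
0.089 0.007 [0.0, 0.235, 0.001, -0.093, 0.0, 0.02]
0.052 0.007 [0.0, 0.261, 0.001, -0.103, 0.0, 0.024]
0.016 0.007 [0.0, 0.287, 0.001, -0.112, 0.0, 0.029]
-0.021 0.007 [0.0, 0.298, 0.001, -0.119, 0.0, 0.032]
```

Call:
move_arm(plan=[0, 0.026, 0, -0.01, 0, 0.001, 0, 0, 0.052, 0, -0.02, 0, 0.002, 0, 0, 0.078, 0, -0.031, 0, 0.004, 0, 0, 0.104, 0, -0.042, 0, 0.006, 0, 0, 0.13, 0, -0.052, 0, 0.008, 0, 0, 0.156, 0, -0.062, 0, 0.011, 0])

```text
clock: 25.4
position: [0.4606, -0.0688, 0.3149]
ee_rot: [0.961, -0.033, 0.274, 0.01]
ft_force: [-4.4, 2.5, 1.9]
grip_width: 0.001
grasp_force: 2.0
```

```bash
python3 c.py .007
```

```text
25.4 [-2.9058 -2.1913 -4.0356] r 0.16995925739948778 th 0.19528513811223425 4.816739861582834e-05 [ 1.3526 -0.1559 -1.1973  2.1593 -0.358   0.504  -1.2535]
0.198 0.007 [0.001, 0.001, 0.0, 0.0, 0.0, -0.001]
0.162 0.007 [0.001, 0.027, 0.0, -0.01, 0.0, 0.0]
0.125 0.007 [0.001, 0.053, 0.0, -0.021, 0.0, 0.002]
0.089 0.007 [0.001, 0.079, 0.0, -0.032, 0.0, 0.004]
0.052 0.007 [0.001, 0.105, 0.0, -0.042, 0.0, 0.007]
0.016 0.007 [0.001, 0.131, 0.0, -0.052, 0.0, 0.009]
-0.021 0.007 [0.001, 0.142, 0.0, -0.06, 0.0, 0.012]
```

Run:
```python
from h import *
o=manip.get_obs()
for a in (.162,.125,.089,.052,.016,-.01): press(a,.0078,np.interp(a,[0,.2],[37,32]),o)
```

```text
0.162 0.0078 [0.001, 0.019, 0.0, -0.009, 0.0, 0.001]
0.125 0.0078 [0.001, 0.035, 0.0, -0.018, 0.0, 0.003]
0.089 0.0078 [0.001, 0.051, 0.0, -0.026, 0.0, 0.005]
0.052 0.0078 [0.001, 0.067, 0.0, -0.035, 0.0, 0.007]
0.016 0.0078 [0.001, 0.083, 0.0, -0.043, 0.0, 0.009]
-0.01 0.0078 [0.001, 0.09, 0.0, -0.049, 0.0, 0.011]
```

Call:
move_arm(plan=[0, 0.019, 0, -0.009, 0, 0.001, 0, 0, 0.035, 0, -0.018, 0, 0.003, 0, 0, 0.051, 0, -0.026, 0, 0.005, 0, 0, 0.067, 0, -0.035, 0, 0.007, 0, 0, 0.083, 0, -0.043, 0, 0.009, 0, 0, 0.088, 0, -0.047, 0, 0.01, 0, 0, 0.088, 0, -0.047, 0, 0.01, 0])

```text
clock: 26.28
position: [0.4273, -0.0665, 0.2829]
ee_rot: [0.948, -0.032, 0.317, 0.012]
ft_force: [-3.5, 1.7, 8.0]
grip_width: -0.004
grasp_force: 4.4
```

```bash
python3 c.py .007 | head -1
python3 - <<'E'
from h import *
for c in("scene","top"):
  p=manip.camera(c)
  print([(w(p,d['position']),round(d['conf'],2)) for l in('brake_grip','button_face') for d in manip.tip_of(p,l)])
  if c=="scene":
    u=proj(p,[.6,-.03,.14])[0].astype(int)
    cv2.imwrite('pics/g8.png',cv2.resize(p["color"][u[1]-70:u[1]+70,u[0]-90:u[0]+80,::-1],None,fx=4.2,fy=4.2))
print(lev(0,.14),lev(.16,.14))
E
```

```text
26.275 [ 1.9632 -1.4    -8.5142] r 0.1702855760474754 th 0.013423914937773507 0.00015288324938719184 [ 1.1661 -0.2015 -1.0193  2.3043 -0.5927  0.3414 -1.0387]
[(array([ 0.56  , -0.0736,  0.1243]), 0.82)]
[(array([ 0.557 , -0.0737,  0.127 ]), 0.94), (array([0.6505, 0.0665, 0.2112]), 0.38)]
[ 0.5549 -0.0755  0.1253] [ 0.5691 -0.0765  0.1425]
```

Call:
move_arm(plan=[0, 0, 0, -0.004, 0, -0.01, 0, 0, 0, 0, -0.008, 0, -0.03, 0, 0, 0, 0, -0.008, 0, -0.07, 0, 0, 0, 0, -0.008, 0, -0.11, 0, 0, 0, 0, -0.008, 0, -0.11, 0])

```text
clock: 27.2
position: [0.3542, -0.0621, 0.3658]
ee_rot: [0.948, -0.033, 0.317, 0.011]
ft_force: [0.1, 1.3, 1.3]
grip_width: -0.001
grasp_force: 0.0
```

Run:
```python
from h import *
near=dict(brake_grip=lev(0,.14),button_face=lev(0,.178),bail_bar=np.array([.649,.0655,.21]),flask_mid=np.array([.648,.065,.144]),open_flask_a=np.array([.515,-.258,0]),beaker=np.array([.38,.149,0]),timer=np.array([.41,.25,0]))
m=measure(list(near),2,near)
for k,v in m.items(): print(k,*v,near[k])
p=manip.camera("scene")
cv2.imwrite('pics/g9.png',cv2.resize(p["color"][130:450,150:530,::-1],None,fx=1.85,fy=1.85))
o=manip.get_obs();print(o['clock'],o['ft_force'])
```

```text
brake_grip [ 0.5559 -0.0747  0.1266] [0.0008 0.0019 0.0007] 4 [ 0.5549 -0.0755  0.1253]
button_face [ 0.522  -0.0709  0.1501] [0.004  0.0011 0.0013] 3 [ 0.5238 -0.0734  0.1471]
bail_bar [0.6477 0.0647 0.2092] [0.0008 0.0018 0.0016] 4 [0.649  0.0655 0.21  ]
flask_mid [0.6469 0.0657 0.1403] [0.0015 0.0004 0.0024] 4 [0.648 0.065 0.144]
open_flask_a [ 0.5155 -0.2553  0.0003] [0.0013 0.0022 0.0007] 3 [ 0.515 -0.258  0.   ]
beaker [ 0.3828  0.1463 -0.0004] [0.0024 0.0015 0.0018] 4 [0.38  0.149 0.   ]
timer [0.4068 0.2512 0.    ] [0.004  0.0016 0.0025] 4 [0.41 0.25 0.  ]
28.85 [ 0.4228  0.0897 -0.03  ]
```

View pics/g9.png

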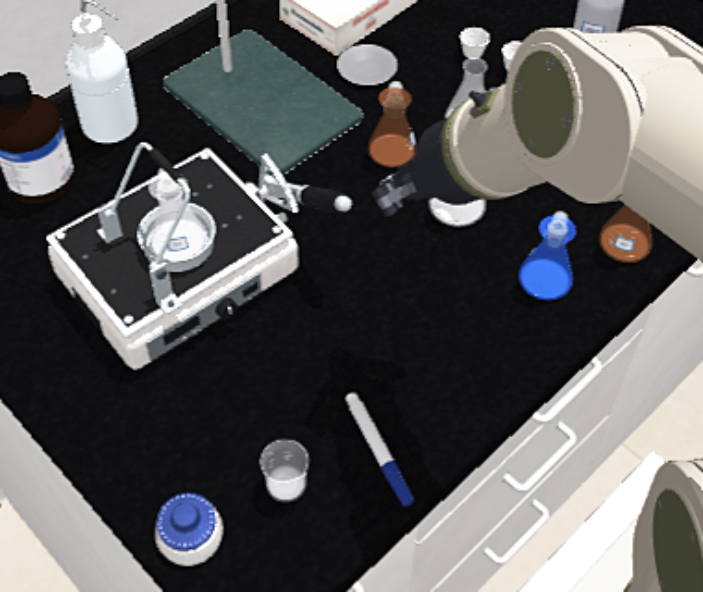

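The lever is down, the flask stands in the cup with the bail bar on its stopper, the other glassware and the timer haven't moved, and the arm is clear.

```bash
python3 -c "
from workcell import manip
print(manip.hand_in())"
```

```text
the job is handed in; nothing more can be done
None
```

I handed the job in at about 29 s: I locked the brake, stood the clear flask in the cup, laid the bail bar on its stopper, then brought the lever all the way down with the button held in. The final camera check showed nothing else disturbed; the judging result was not shown.

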